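# Fit the nested closure to a filter canister and lift off its outer cover

### The job

Turn the red clamp knob clockwise until it clicks over into its locked position, so that the canister is clamped. Then take the nested pair of lids off its parking ring by the red stem, keeping the two together, lower it onto the open canister without dropping it until the inner lid sits fully on the rim, and let go of the stem. Last, lift the steel outer cover alone by its blue collar, leaving the red inner lid seated, and finish while still holding the cover, level and well clear (5 cm or more) above where it sat; leave the other things on the bench alone.

Things in the scene. Friction and masses are not known exactly. Their poses are not given: they have to be found in the camera images.
- fixture: Fixed grey base plate (225 x 120 x 12 mm) with an upright open aluminium canister, 90 mm outside, mouth 80 mm. Origin on the bench on the canister's axis, z up; rim 85 mm above it. The clamp knob stands on a blue block (70 x 80 mm, top 35 mm high) 125 mm from the canister's axis along -x.
- clamp_knob (a joint): Angle of the red clamp knob (rad), growing clockwise as seen from above: 0 = unlocked (start), 1.2 = locked, with end stops at both. A spring detent resists with up to about 0.2 N m until 0.6, past which it snaps on to 1.2 by itself and stays.
- clamp_grip (a point): Centre of the knob's red bar grip, on its upright axis, 66 mm above the bench. The bar is 50 mm long along this point's x axis, 16 mm thick along its y axis and reaches from 45 to 80 mm above the bench; it turns with the knob.
- inner_lid: Red inner lid, loose, 0.1-0.2 kg. Origin: centre of the underside of its flange (92 mm diameter, 6 mm thick), the face that rests on a rim; z up. Below, a tapered black plug 14 mm deep, 66 (bottom) to 72 mm across. Above, a round red stem, 20 mm diameter, top 57 mm above the origin, standing 25 mm out of the cover's collar. Lifted by the stem, the flange carries the cover along.
- outer_lid: Steel outer cover, loose, 0.15-0.3 kg, lying unfastened on the inner lid's flange. Origin: centre of the underside of its top plate (112 mm diameter, 4 mm thick), z up, 6 mm above the inner lid's origin while nested. Skirt 14 mm down, 100 mm inside diameter. Round blue collar on top, 48 mm outside, 36 mm inside, from 4 to 26 mm above the origin, open for the red stem.
- parking_ring: Fixed black rubber ring, 88 mm outside, 78 mm inside diameter, 30 mm high, on which the nested lids rest at the start. Origin on the bench at its centre.
- brass_fitting: Loose brass fitting standing upright, 28 mm diameter, 38 mm high, origin at its foot. To be left alone.
- elbow_fitting: Loose steel elbow fitting lying down, about 50 x 35 x 24 mm. To be left alone.
- washer_carton: Small brown carton, 55 x 75 x 85 mm, origin under its centre. To be left alone.
- grease_tin: Green tin, 70 mm diameter, 70 mm high, origin under its centre. To be left alone.
There are look-alikes about, which are no part of the job. There is more than one size of the inner_lid; the job needs the middle-sized.

How it is judged:
By the outcome, as a careful person would: the job done as asked, in the order asked, and still so for the second after the job is handed in, while the arm keeps its last pose, push and grip.
It also fails if it takes over 64 s, if anything falls off the work surface, if the arm or the gripper's body presses on something with over 40 N, if the wrist force passes 120 N, or if a joint passes its speed limit or range.

### The arm

A 6-joint arm with a two-finger parallel gripper is mounted at the origin on the work surface. World frame = base frame: x ahead of the robot, y to its left, z up, the work surface at z = 0. Lengths are in m, angles in rad, forces in N, time in s.
With the tool pointing down it reaches from about 0.3 to 0.875 m from the base axis. Payload 6.4 kg.
Tool frame: the origin (TCP) lies on the mounting face of the last link; the fingertips stand 166 mm ahead of it and the grasp point (between the pads) lies 147 mm ahead of it; z points along the fingers, y is the line along which they close (so a half turn about z gives the same grasp; the last joint's range is limited). The gripper opens to 88 mm and grips with 3 to 60 N. Pads are 18 mm wide; open, the fingers measure 123 mm over their backs; the gripper's body (75 mm by 187 mm) begins 45 mm behind the grasp point.
Start: joints at [1.055, 0.181, 1.607, -0, 1.354, -0.206], TCP at [0.175, 0.548, 0.405] pointing down, gripper open.
Joint ranges: [-2.99, 2.99], [-0.89, 2.07], [0.3, 2.58], [-1.14, 4.28], [0, 2.63], [-3.12, 3.12]. Speed limits (rad/s): [2.57, 2.57, 3.01, 3.14, 3.14, 3.14].

### API

Orientations are given as a unit quaternion [w, x, y, z].
In Python, from rig import bot, cams, find_in, silhouettes gives the robot as it stands.
- The arm moves only by the tool drive_tool, never from a script. Its argument "commands" is a list of rows, each an object of numbers: "gripper": the gripper command: -1 is shut, 1 is fully open, values between are in proportion; "x", "y", "z": the shift along the tool's x, y, z in cm; "rx", "ry", "rz": the turn, a rotation vector about the tool's x, y, z in rad. In form: [{"gripper": .., "x": .., "y": .., "z": .., "rx": .., "ry": .., "rz": ..}, ...]. A call has 1 to 20 rows; each row is the pose to reach, as a shift and turn from the pose commanded when the call began, along the tool's axes at that moment; what a row does not reach only later rows make up. A row lasts 1/10 s, in which the tool goes at most 50 mm and 8.59 degrees, less where a joint would pass 70% of its speed; a pose out of reach is approached as far as the arm can. A call with a gripper value outside its range is refused whole. The fingers move at their own pace and stop on an object; the grip force is fixed at half the most. Time passes only in rows, so rows that repeat a pose let the fingers close. It gives the time, the measured TCP pose, the force, the opening and the grip force at its end, in the units of the state.
- bot.get_obs(): the state, without advancing time (a new reading comes with each control period).
- cams.capture(name): name is "scene" or "top"; returns (picture, depth): 384x512x3 uint8, blue, green, red; 384x512 float32, m along the optical axis (not along the pixel's ray), 0 where there is no reading.
- cams.camera_info(name): a dict with "fovy" (degrees; the focal length in pixels is half the picture's height over the tangent of half this angle, whatever the lens; pixels are square), "cx", "cy" (the principal point, pixels), "rvec" (rotation vector, rad) and "tvec" (3), from world to camera coordinates, as OpenCV has them. Camera axes: x right, y down, z forward; pixel columns grow to the right and rows downward; lengths in m; the calibration is good to about 2 mm. A picture is of the moment at which its call begins. camera_info takes no time and is no camera call.
- bot.hand_in(): hands the job in; it is judged then, once.
Trained networks look in the newest picture that a camera, given by its name, has taken for a name from the list of things; names that differ only in an ending like _2 or _b are one class to them, and where a whole thing is asked for, a point or a joint stands for the part that bears it (a point fixed in the world has none). Each returns a list of dicts, best first, with "conf" (0 to 1); they miss things now and then, are a little off and sometimes report something else, mostly with a low value. They report only what shows in the picture. A call takes as long as a camera call. They do not tell look-alikes from the thing itself.
- find_in(camera, name): "point" ([column, row] in pixels, amid what is visible of it).
- silhouettes(camera, name): "region" (384x512 bool, what is visible of it) and "point" ([column, row] in pixels, amid what is visible of it).
The state is a dict: "time_s": time; "joints": joint angles; "joint_vel": joint speeds; "effort": joint torques, N m; "eef_pos": TCP position; "ee_rot": TCP orientation; "ft_force": force on the tool from outside, world axes, zero at the start; "torque": the same for the moment, N m; "grip_width": finger opening in m; "gripper_force": force on a finger pad.
Only numpy, scipy, OpenCV 4.12 (cv2) and the standard library are available. Lean on these libraries where they do the work, as an engineer would, in place of code of your own. Each camera call takes 0.05 s, during which the arm holds its last target. There are 200 camera calls.

## Working session

There is one attempt and no reset: what is moved stays moved. The work goes in short steps, Python scripts to look and compute and a tool call to move; the robot and the scene stay as the last step left them, time stands still between calls to the robot, and variables do not carry over. Pictures are saved under pics/ and viewed, at most 10 in all, crops included, and the job is handed in when it is done.

Besides the shell and the picture viewer there is one more tool, called after "Request:" as name(argument=value, ...), one argument or row to a line, values as JSON. drive_tool: Moves the arm, as the interface text tells. Its arguments: {"type":"object","properties":{"commands":{"type":"array"}},"required":["commands"]}

```bash
mkdir -p pics; ls
cat > h.py <<'E'
import numpy as np,cv2
from rig import bot,cams,find_in,silhouettes
def cal(n):
    i=cams.camera_info(n);f=192/np.tan(np.radians(i['fovy'])/2)
    R=cv2.Rodrigues(np.array(i['rvec'],float))[0];return f,i['cx'],i['cy'],R,np.array(i['tvec'],float).ravel()
def cloud(n,d):
    f,cx,cy,R,t=cal(n);v,u=np.mgrid[:384,:512]
    P=np.stack([(u-cx)/f*d,(v-cy)/f*d,d],-1);return (P-t)@R
E
python3 - <<'E'
from h import *
for n in('scene','top'):
    p,d=cams.capture(n);cv2.imwrite(f'pics/{n}0.png',p);np.save(f'{n}0.npy',d)
    W=cloud(n,d);print(n,-cal(n)[3].T@cal(n)[4])
    for o in('inner_lid','outer_lid','clamp_knob','fixture','parking_ring','brass_fitting','elbow_fitting','washer_carton','grease_tin'):
        for r in find_in(n,o)[:4]:
            u,v=np.round(r['point']).astype(int);print(o,round(r['conf'],2),u,v,W[v,u].round(3))
a=cv2.imread('pics/scene0.png');print(bot.get_obs())
E
```

```text
pics
scene [ 1.0446995  -0.55737741  0.55068662]
inner_lid 0.56 236 164 [0.421 0.101 0.028]
inner_lid 0.54 297 161 [0.584 0.145 0.076]
inner_lid 0.51 272 154 [0.444 0.227 0.013]
inner_lid 0.34 158 201 [ 0.439 -0.166  0.062]
outer_lid 0.85 297 174 [0.593 0.135 0.047]
clamp_knob 0.63 158 200 [ 0.443 -0.168  0.068]
fixture 0.59 186 227 [ 0.573 -0.203  0.083]
parking_ring 0.56 300 193 [0.611 0.124 0.004]
brass_fitting 0.69 276 217 [ 0.639 -0.01   0.024]
elbow_fitting 0.82 361 195 [0.741 0.185 0.023]
washer_carton 0.8 304 258 [ 0.787 -0.125  0.076]
grease_tin 0.92 334 227 [ 0.775 -0.002  0.062]
top [ 0.48198013 -0.02961775  0.74351092]
inner_lid 0.82 185 289 [0.417 0.097 0.097]
inner_lid 0.66 165 197 [0.58  0.146 0.084]
inner_lid 0.58 126 268 [0.447 0.228 0.027]
outer_lid 0.98 167 205 [0.571 0.153 0.037]
outer_lid 0.45 323 247 [ 0.497 -0.156  0.025]
clamp_knob 0.57 325 287 [ 0.425 -0.151  0.071]
fixture 0.76 325 245 [ 0.501 -0.16   0.025]
parking_ring 0.48 163 199 [0.576 0.149 0.084]
brass_fitting 0.49 248 179 [ 0.63  -0.005  0.025]
elbow_fitting 0.8 150 125 [0.741 0.204 0.024]
grease_tin 0.8 238 112 [0.755 0.017 0.07 ]
{'time_s': 1.0, 'joints': array([ 1.05471248e+00,  1.80802088e-01,  1.60698011e+00, -3.52905838e-06,
        1.35383068e+00, -2.06304420e-01]), 'joint_vel': array([ 0.00099662,  0.00020037, -0.00170576, -0.00073138, -0.00072703,
       -0.00141328]), 'effort': array([ 1.37234041e-03, -4.33843338e+01, -3.42173195e+01,  7.04005198e-02,
        3.09189234e-02,  1.56898505e-06]), 'eef_pos': array([0.17528303, 0.54765052, 0.40472291]), 'ee_rot': array([-1.96209546e-06,  1.54270759e-01,  9.88028609e-01, -1.00699868e-05]), 'ft_force': array([ 0.3291622 ,  0.95057301, -0.15498349]), 'torque': array([-0.02937185, -0.01943233,  0.01937943]), 'gripper_force': 0.0, 'grip_width': 0.08812323055429389}
```

Run:
```python
import cv2
a=cv2.imread('pics/top0.png')
cv2.imwrite('pics/topb.png',cv2.resize(a,(800,600),interpolation=cv2.INTER_CUBIC))
a=cv2.imread('pics/scene0.png')[110:310,100:400]
cv2.imwrite('pics/sceneb.png',cv2.resize(a,(800,533),interpolation=cv2.INTER_CUBIC))
```

```text
(no output)
```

View pics/topb.png

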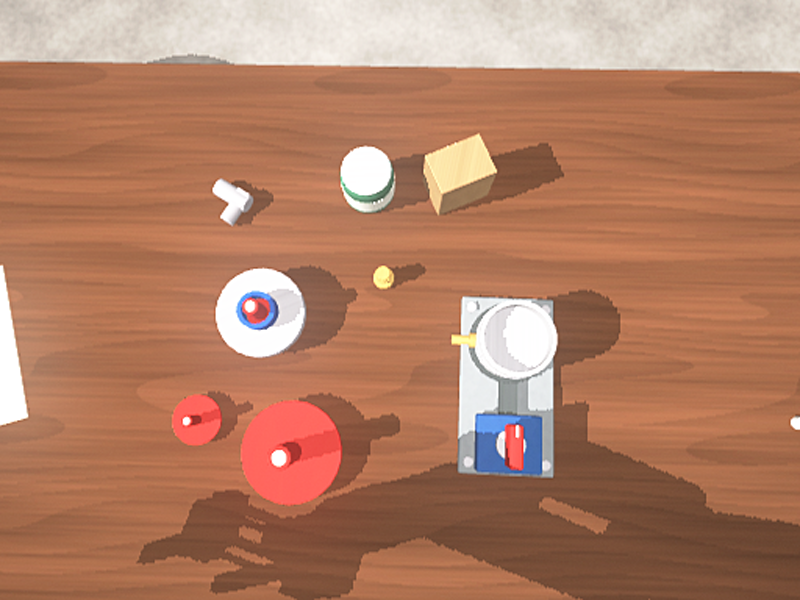

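View pics/sceneb.png

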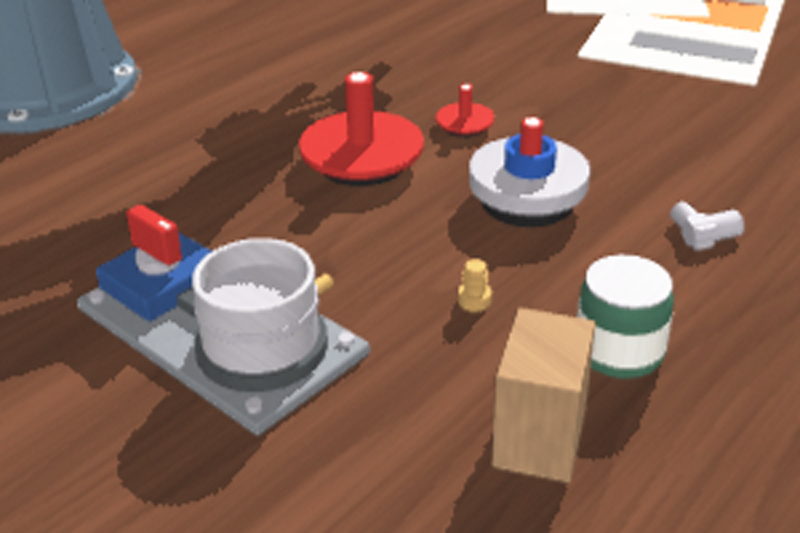

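The top view shows three inner-lid candidates, given in native pixels:
- The large red lid is at (185,289).
- The small red lid is at (126,268).
- The nested lid, with its red stem in the blue collar and steel cover, is at (165,197).

The nested one is the middle size and carries the cover, so it is the one I want; the enlarged scene crop confirms this. The canister is at about (330,217) and the knob at (329,285). Next I'll measure them from depth.

Run:
```python
from h import *
def circ(P):
    A=np.c_[2*P,np.ones(len(P))];s=np.linalg.lstsq(A,(P**2).sum(1),rcond=None)[0];return s[:2],np.sqrt(s[2]+s[:2]@s[:2])
for n in('top','scene'):
    d=np.load(f'{n}0.npy');p=cv2.imread(f'pics/{n}0.png').astype(int);W=cloud(n,d);b,g,r=p[...,0],p[...,1],p[...,2]
    ok=d>0
    def near(c,R):return ok&(np.hypot(W[...,0]-c[0],W[...,1]-c[1])<R)
    Z=W[...,2]
    m=near((.43,-.155),.05)&(r>b+60)&(r>g+60)&(Z>.06)
    mt=m&(Z>.076);print(n,'knob',m.sum(),Z[m].max(),mt.sum(),W[mt].mean(0),cv2.minAreaRect(W[mt][:,:2].astype(np.float32)))
    m=near((.555,-.16),.07)&(Z>.080)&(Z<.09);P=W[m][:,:2]
    print('rim',m.sum(),np.median(Z[m]),circ(P),cv2.minEnclosingCircle(P.astype(np.float32)))
    m=near((.575,.15),.05)&(b>r+40)&(Z>.045);print('collar z',np.percentile(Z[m],[5,50,95]),cv2.minEnclosingCircle(W[m][:,:2].astype(np.float32)),circ(W[m][:,:2]))
    m=near((.575,.15),.05)&(Z>.076);print('stem',m.sum(),Z[m].max(),W[m].mean(0),cv2.minEnclosingCircle(W[m][:,:2].astype(np.float32)))
    m=near((.575,.15),.07)&(Z>.034)&(Z<.048);print('cover',np.median(Z[m]),cv2.minEnclosingCircle(W[m][:,:2].astype(np.float32)))
    m=near((.5,-.16),.14)&(Z>.008)&(Z<.016);print('plate',np.median(Z[m]),cv2.minAreaRect(W[m][:,:2].astype(np.float32)))
    m=near((.43,-.155),.07)&(Z>.03)&(Z<.039);print('block',np.median(Z[m]),cv2.minAreaRect(W[m][:,:2].astype(np.float32)))
```

```text
top knob 285 0.08327553883890194 234 [ 0.42689681 -0.15811204  0.07999823] ((0.42813217639923096, -0.15848861634731293), (0.014746828004717827, 0.04729679599404335), 89.51201629638672)
rim 438 0.0849007592668585 (array([ 0.55281044, -0.16073951]), np.float64(0.04217217197925761)) ((0.5529320240020752, -0.1611597239971161), 0.04489973187446594)
collar z [0.04834272 0.06214395 0.0644669 ] ((0.5820814371109009, 0.15515464544296265), 0.023933464661240578) (array([0.58189769, 0.1544169 ]), np.float64(0.02100010644716236))
stem 106 0.0898437321506703 [0.58221123 0.15426719 0.08649272] ((0.5827072262763977, 0.15531793236732483), 0.010121130384504795)
cover 0.040655356136704124 ((0.5831340551376343, 0.1555185616016388), 0.056447096168994904)
plate 0.0123227504707519 ((0.5008407831192017, -0.1593073010444641), (0.11851821094751358, 0.2253301739692688), 88.9104232788086)
block 0.0352324176971679 ((0.4283168911933899, -0.1582556813955307), (0.07920020073652267, 0.0699571892619133), 88.75175476074219)
scene knob 214 0.08257192504571045 103 [ 0.42950778 -0.16117149  0.07931462] ((0.42873838543891
[... 221 characters left out ...]
2914714813), 0.04623577743768692)
collar z [0.04667306 0.05714273 0.06252692] ((0.5831549763679504, 0.15393207967281342), 0.025203026831150055) (array([0.58318533, 0.15270177]), np.float64(0.021123166464858043))
stem 58 0.08887776983418079 [0.5837615  0.15128271 0.08361701] ((0.5827447175979614, 0.15379926562309265), 0.010309151373803616)
cover 0.03991445930268535 ((0.5827652215957642, 0.15410026907920837), 0.0576573871076107)
plate 0.011872892566270402 ((0.5011336803436279, -0.16146275401115417), (0.12024223804473877, 0.22580933570861816), 88.80069732666016)
block 0.03472029691461423 ((0.42931920289993286, -0.15968087315559387), (0.08110401779413223, 0.07153917849063873), 87.29309844970703)
```

```bash
cat > go.py <<'E'
import sys;from h import *;from scipy.spatial.transform import Rotation as Rn
def yaw_rot(y): # tool down, tool y axis at world yaw y (deg)
    y=np.radians(y);Y=np.array([np.cos(y),np.sin(y),0]);Z=np.array([0,0,-1.]);return Rn.from_matrix(np.c_[np.cross(Y,Z),Y,Z])
def go(x,y,z,yaw=None): # grasp-point target
    o=bot.get_obs();q=o['ee_rot'];R=Rn.from_quat(np.r_[q[1:],q[0]])
    T=yaw_rot(yaw) if yaw is not None else R
    d=np.array([x,y,z])-T.apply([0,0,.147])-o['eef_pos'];Yv=R.apply([0,1,0])
    print('t',o['time_s'],'grasp',(o['eef_pos']+R.apply([0,0,.147])).round(4),'yaw',np.degrees(np.arctan2(Yv[1],Yv[0])).round(2),'w',round(o['grip_width'],4))
    print('cm',(R.inv().apply(d)*100).round(2),'rv',(R.inv()*T).as_rotvec().round(4))
if __name__=='__main__':go(*map(float,sys.argv[1:]))
E
python3 go.py .4285 -.159 .17 88.9
```

```text
t 1.0 grasp [0.1753 0.5476 0.2577] yaw 72.25 w 0.0881
cm [-45.66 -59.58   8.77] rv [-0.     -0.     -0.2906]
```

Request:
drive_tool(
  commands=[
    {"gripper":1,"x":-45.7,"y":-59.6,"z":4,"rz":-0.29},
    {"gripper":1,"x":-45.7,"y":-59.6,"z":4,"rz":-0.29},
    {"gripper":1,"x":-45.7,"y":-59.6,"z":4,"rz":-0.29},
    {"gripper":1,"x":-45.7,"y":-59.6,"z":4,"rz":-0.29},
    {"gripper":1,"x":-45.7,"y":-59.6,"z":4,"rz":-0.29},
    {"gripper":1,"x":-45.7,"y":-59.6,"z":4,"rz":-0.29},
    {"gripper":1,"x":-45.7,"y":-59.6,"z":4,"rz":-0.29},
    {"gripper":1,"x":-45.7,"y":-59.6,"z":4,"rz":-0.29},
    {"gripper":1,"x":-45.7,"y":-59.6,"z":4,"rz":-0.29},
    {"gripper":1,"x":-45.7,"y":-59.6,"z":4,"rz":-0.29},
    {"gripper":1,"x":-45.7,"y":-59.6,"z":4,"rz":-0.29},
    {"gripper":1,"x":-45.7,"y":-59.6,"z":4,"rz":-0.29},
    {"gripper":1,"x":-45.7,"y":-59.6,"z":4,"rz":-0.29},
    {"gripper":1,"x":-45.7,"y":-59.6,"z":4,"rz":-0.29},
    {"gripper":1,"x":-45.7,"y":-59.6,"z":8.8,"rz":-0.29},
    {"gripper":1,"x":-45.7,"y":-59.6,"z":8.8,"rz":-0.29},
    {"gripper":1,"x":-45.7,"y":-59.6,"z":8.8,"rz":-0.29},
    {"gripper":1,"x":-45.7,"y":-59.6,"z":8.8,"rz":-0.29},
    {"gripper":1,"x":-45.7,"y":-59.6,"z":8.8,"rz":-0.29},
    {"gripper":1,"x":-45.7,"y":-59.6,"z":8.8,"rz":-0.29},
  ],
)

```text
$.commands[0]: bad value
```

```bash
python3 go.py .4285 -.159 .067 88.9
```

```text
t 1.0 grasp [0.1753 0.5476 0.2577] yaw 72.25 w 0.0881
cm [-45.66 -59.58  19.07] rv [-0.     -0.     -0.2906]
```

Request:
drive_tool(
  commands=[
    {"gripper":1,"x":-4,"y":-5,"z":0,"rx":0,"ry":0,"rz":0},
  ],
)

```text
time_s: 1.1
eef_pos: [0.1924, 0.503, 0.4041]
ee_rot: [-0.0, 0.152, 0.988, 0.0]
ft_force: [1.1, -0.6, -0.3]
grip_width: 0.0885
gripper_force: 0.0
```

Request:
drive_tool(
  commands=[
    {"gripper":1,"x":-41.7,"y":-54.6,"z":4,"rx":0,"ry":0,"rz":-0.29},
    {"gripper":1,"x":-41.7,"y":-54.6,"z":4,"rx":0,"ry":0,"rz":-0.29},
    {"gripper":1,"x":-41.7,"y":-54.6,"z":4,"rx":0,"ry":0,"rz":-0.29},
    {"gripper":1,"x":-41.7,"y":-54.6,"z":4,"rx":0,"ry":0,"rz":-0.29},
    {"gripper":1,"x":-41.7,"y":-54.6,"z":4,"rx":0,"ry":0,"rz":-0.29},
    {"gripper":1,"x":-41.7,"y":-54.6,"z":4,"rx":0,"ry":0,"rz":-0.29},
    {"gripper":1,"x":-41.7,"y":-54.6,"z":4,"rx":0,"ry":0,"rz":-0.29},
    {"gripper":1,"x":-41.7,"y":-54.6,"z":4,"rx":0,"ry":0,"rz":-0.29},
    {"gripper":1,"x":-41.7,"y":-54.6,"z":4,"rx":0,"ry":0,"rz":-0.29},
    {"gripper":1,"x":-41.7,"y":-54.6,"z":4,"rx":0,"ry":0,"rz":-0.29},
    {"gripper":1,"x":-41.7,"y":-54.6,"z":4,"rx":0,"ry":0,"rz":-0.29},
    {"gripper":1,"x":-41.7,"y":-54.6,"z":4,"rx":0,"ry":0,"rz":-0.29},
    {"gripper":1,"x":-41.7,"y":-54.6,"z":4,"rx":0,"ry":0,"rz":-0.29},
    {"gripper":1,"x":-41.7,"y":-54.6,"z":4,"rx":0,"ry":0,"rz":-0.29},
    {"gripper":1,"x":-41.7,"y":-54.6,"z":8.8,"rx":0,"ry":0,"rz":-0.29},
    {"gripper":1,"x":-41.7,"y":-54.6,"z":8.8,"rx":0,"ry":0,"rz":-0.29},
    {"gripper":1,"x":-41.7,"y":-54.6,"z":8.8,"rx":0,"ry":0,"rz":-0.29},
    {"gripper":1,"x":-41.7,"y":-54.6,"z":8.8,"rx":0,"ry":0,"rz":-0.29},
  ],
)

```text
time_s: 2.9
eef_pos: [0.4242, -0.1458, 0.3184]
ee_rot: [0.001, 0.009, 1.0, -0.001]
ft_force: [1.4, -0.4, 1.0]
grip_width: 0.088
gripper_force: 0.0
```

```bash
python3 go.py .4285 -.159 .067 88.9
```

```text
t 2.9 grasp [ 0.4245 -0.146   0.1714] yaw 88.93 w 0.088
cm [-0.43 -1.3  10.44] rv [-0.0011  0.0017  0.0006]
```

Request:
drive_tool(
  commands=[
    {"gripper":1,"x":0,"y":0,"z":0,"rx":0,"ry":0,"rz":0},
    {"gripper":1,"x":0,"y":0,"z":0,"rx":0,"ry":0,"rz":0},
    {"gripper":1,"x":0,"y":0,"z":0,"rx":0,"ry":0,"rz":0},
  ],
)

```text
time_s: 3.2
eef_pos: [0.4241, -0.1459, 0.3177]
ee_rot: [0.001, 0.01, 1.0, -0.001]
ft_force: [-0.3, 0.4, -0.6]
grip_width: 0.0879
gripper_force: 0.0
```

```bash
python3 go.py .4285 -.159 .067 88.9
```

```text
t 3.2 grasp [ 0.4243 -0.1461  0.1707] yaw 88.91 w 0.0879
cm [-0.45 -1.29 10.37] rv [-0.001   0.0016  0.0002]
```

Request:
drive_tool(
  commands=[
    {"gripper":1,"x":-0.45,"y":-1.3,"z":0,"rx":0,"ry":0,"rz":0},
    {"gripper":1,"x":-0.45,"y":-1.3,"z":2,"rx":0,"ry":0,"rz":0},
    {"gripper":1,"x":-0.45,"y":-1.3,"z":5,"rx":0,"ry":0,"rz":0},
    {"gripper":1,"x":-0.45,"y":-1.3,"z":7.5,"rx":0,"ry":0,"rz":0},
    {"gripper":1,"x":-0.45,"y":-1.3,"z":9.5,"rx":0,"ry":0,"rz":0},
    {"gripper":1,"x":-0.45,"y":-1.3,"z":10.3,"rx":0,"ry":0,"rz":0},
    {"gripper":1,"x":-0.45,"y":-1.3,"z":10.3,"rx":0,"ry":0,"rz":0},
  ],
)

```text
time_s: 3.9
eef_pos: [0.4279, -0.1596, 0.2129]
ee_rot: [-0.001, 0.01, 1.0, 0.001]
ft_force: [-0.2, 0.3, -0.1]
grip_width: 0.0881
gripper_force: 0.0
```

```bash
python3 go.py .4285 -.159 .067 88.9
```

```text
t 3.9 grasp [ 0.4276 -0.1594  0.0659] yaw 88.85 w 0.0881
cm [-0.06  0.06 -0.11] rv [ 0.0012 -0.0018 -0.0009]
```

Close on the bar.

Request:
drive_tool(
  commands=[
    {"gripper":-1,"x":0,"y":0,"z":0,"rx":0,"ry":0,"rz":0},
    {"gripper":-1,"x":0,"y":0,"z":0,"rx":0,"ry":0,"rz":0},
    {"gripper":-1,"x":0,"y":0,"z":0,"rx":0,"ry":0,"rz":0},
    {"gripper":-1,"x":0,"y":0,"z":0,"rx":0,"ry":0,"rz":0},
    {"gripper":-1,"x":0,"y":0,"z":0,"rx":0,"ry":0,"rz":0},
    {"gripper":-1,"x":0,"y":0,"z":0,"rx":0,"ry":0,"rz":0},
    {"gripper":-1,"x":0,"y":0,"z":0,"rx":0,"ry":0,"rz":0},
    {"gripper":-1,"x":0,"y":0,"z":0,"rx":0,"ry":0,"rz":0},
    {"gripper":-1,"x":0,"y":0,"z":0,"rx":0,"ry":0,"rz":0},
    {"gripper":-1,"x":0,"y":0,"z":0,"rx":0,"ry":0,"rz":0},
  ],
)

```text
time_s: 4.9
eef_pos: [0.4281, -0.1592, 0.2137]
ee_rot: [-0.0, 0.01, 1.0, 0.0]
ft_force: [0.8, 1.6, 0.5]
grip_width: 0.0159
gripper_force: 30.0
```

Gripped. Turn clockwise (+rz).

Request:
drive_tool(
  commands=[
    {"gripper":-1,"x":0,"y":0,"z":0,"rx":0,"ry":0,"rz":0.1},
    {"gripper":-1,"x":0,"y":0,"z":0,"rx":0,"ry":0,"rz":0.2},
    {"gripper":-1,"x":0,"y":0,"z":0,"rx":0,"ry":0,"rz":0.3},
    {"gripper":-1,"x":0,"y":0,"z":0,"rx":0,"ry":0,"rz":0.4},
    {"gripper":-1,"x":0,"y":0,"z":0,"rx":0,"ry":0,"rz":0.5},
    {"gripper":-1,"x":0,"y":0,"z":0,"rx":0,"ry":0,"rz":0.6},
    {"gripper":-1,"x":0,"y":0,"z":0,"rx":0,"ry":0,"rz":0.7},
    {"gripper":-1,"x":0,"y":0,"z":0,"rx":0,"ry":0,"rz":0.8},
    {"gripper":-1,"x":0,"y":0,"z":0,"rx":0,"ry":0,"rz":0.9},
    {"gripper":-1,"x":0,"y":0,"z":0,"rx":0,"ry":0,"rz":1.0},
    {"gripper":-1,"x":0,"y":0,"z":0,"rx":0,"ry":0,"rz":1.1},
    {"gripper":-1,"x":0,"y":0,"z":0,"rx":0,"ry":0,"rz":1.18},
    {"gripper":-1,"x":0,"y":0,"z":0,"rx":0,"ry":0,"rz":1.18},
  ],
)

```text
time_s: 6.2
eef_pos: [0.4276, -0.16, 0.2137]
ee_rot: [-0.0, 0.565, 0.825, -0.001]
ft_force: [-4.6, -4.7, 0.9]
grip_width: 0.0153
gripper_force: 30.0
```

```bash
python3 go.py .4285 -.159 .066;python3 -c "from rig import bot;o=bot.get_obs();print(o['torque'],o['ft_force'])"
```

```text
t 6.2 grasp [ 0.4274 -0.1602  0.0667] yaw 21.14 w 0.0153
cm [0.07 0.15 0.07] rv [0. 0. 0.]
[-0.79088337  0.71889806 -0.09884885] [-4.57033702 -4.70182751  0.88848044]
```

Request:
drive_tool(
  commands=[
    {"gripper":1,"x":0,"y":0,"z":0,"rx":0,"ry":0,"rz":0},
    {"gripper":1,"x":0,"y":0,"z":0,"rx":0,"ry":0,"rz":0},
    {"gripper":1,"x":0,"y":0,"z":0,"rx":0,"ry":0,"rz":0},
    {"gripper":1,"x":0,"y":0,"z":0,"rx":0,"ry":0,"rz":0},
    {"gripper":1,"x":0,"y":0,"z":-2,"rx":0,"ry":0,"rz":0},
    {"gripper":1,"x":0,"y":0,"z":-6,"rx":0,"ry":0,"rz":0},
    {"gripper":1,"x":0,"y":0,"z":-11,"rx":0,"ry":0,"rz":0},
    {"gripper":1,"x":0,"y":0,"z":-11,"rx":0,"ry":0,"rz":0},
  ],
)

```text
time_s: 7.0
eef_pos: [0.4302, -0.1605, 0.3302]
ee_rot: [0.006, 0.564, 0.826, -0.0]
ft_force: [0.2, -1.6, 0.3]
grip_width: 0.0777
gripper_force: 0.0
```

```bash
python3 go.py .5825 .1545 .17 21
python3 - <<'E'
from h import *
for n in('scene','top'):
    p,d=cams.capture(n);W=cloud(n,d);r=p.astype(int);Z=W[...,2]
    m=(d>0)&(np.hypot(W[...,0]-.4285,W[...,1]+.159)<.04)&(r[...,2]>r[...,0]+50)&(r[...,2]>r[...,1]+50)&(Z>.072)&(Z<.086)
    if m.sum()>20: print(n,m.sum(),cv2.minAreaRect(W[m][:,:2].astype(np.float32)))
E
```

```text
t 7.0 grasp [ 0.4317 -0.1615  0.1832] yaw 21.29 w 0.0777
cm [23.83 25.61  1.26] rv [0.0068 0.01   0.005 ]
scene 137 ((0.42795589566230774, -0.15989753603935242), (0.017218150198459625, 0.050930775701999664), 21.829668045043945)
top 138 ((0.42829588055610657, -0.15803785622119904), (0.016193825751543045, 0.04844440147280693), 21.176382064819336)
```

Request:
drive_tool(
  commands=[
    {"gripper":1,"x":23.8,"y":25.6,"z":1,"rx":0,"ry":0,"rz":0},
    {"gripper":1,"x":23.8,"y":25.6,"z":1,"rx":0,"ry":0,"rz":0},
    {"gripper":1,"x":23.8,"y":25.6,"z":1,"rx":0,"ry":0,"rz":0},
    {"gripper":1,"x":23.8,"y":25.6,"z":1,"rx":0,"ry":0,"rz":0},
    {"gripper":1,"x":23.8,"y":25.6,"z":1,"rx":0,"ry":0,"rz":0},
    {"gripper":1,"x":23.8,"y":25.6,"z":1,"rx":0,"ry":0,"rz":0},
    {"gripper":1,"x":23.8,"y":25.6,"z":1,"rx":0,"ry":0,"rz":0},
    {"gripper":1,"x":23.8,"y":25.6,"z":1,"rx":0,"ry":0,"rz":0},
    {"gripper":1,"x":23.8,"y":25.6,"z":1,"rx":0,"ry":0,"rz":0},
    {"gripper":1,"x":23.8,"y":25.6,"z":1,"rx":0,"ry":0,"rz":0},
    {"gripper":1,"x":23.8,"y":25.6,"z":1,"rx":0,"ry":0,"rz":0},
  ],
)

```text
time_s: 8.2
eef_pos: [0.5799, 0.1541, 0.313]
ee_rot: [-0.0, 0.565, 0.825, -0.001]
ft_force: [-1.2, 0.1, 0.8]
grip_width: 0.0883
gripper_force: 0.0
```

```bash
python3 go.py .5825 .1545 .084 21.2
```

```text
t 8.2 grasp [0.5797 0.154  0.166 ] yaw 21.16 w 0.0883
cm [-0.05  0.27  8.2 ] rv [-0.0014 -0.0002 -0.0007]
```

Request:
drive_tool(
  commands=[
    {"gripper":1,"x":0,"y":0.3,"z":2,"rx":0,"ry":0,"rz":0},
    {"gripper":1,"x":0,"y":0.3,"z":5,"rx":0,"ry":0,"rz":0},
    {"gripper":1,"x":0,"y":0.3,"z":7,"rx":0,"ry":0,"rz":0},
    {"gripper":1,"x":0,"y":0.3,"z":8.1,"rx":0,"ry":0,"rz":0},
    {"gripper":1,"x":0,"y":0.3,"z":8.1,"rx":0,"ry":0,"rz":0},
    {"gripper":1,"x":0,"y":0.3,"z":8.1,"rx":0,"ry":0,"rz":0},
  ],
)

```text
time_s: 8.8
eef_pos: [0.5835, 0.1559, 0.2336]
ee_rot: [0.0, 0.565, 0.825, 0.0]
ft_force: [0.4, 0.1, -0.0]
grip_width: 0.0881
gripper_force: 0.0
```

```bash
python3 go.py .5825 .1545 .084 21.2
```

```text
t 8.8 grasp [0.5837 0.1559 0.0866] yaw 21.21 w 0.0881
cm [-0.09 -0.15  0.26] rv [0.001  0.0003 0.0001]
```

Request:
drive_tool(
  commands=[
    {"gripper":1,"x":-0.1,"y":-0.15,"z":0.25,"rx":0,"ry":0,"rz":0},
    {"gripper":1,"x":-0.1,"y":-0.15,"z":0.25,"rx":0,"ry":0,"rz":0},
    {"gripper":-1,"x":-0.1,"y":-0.15,"z":0.25,"rx":0,"ry":0,"rz":0},
    {"gripper":-1,"x":-0.1,"y":-0.15,"z":0.25,"rx":0,"ry":0,"rz":0},
    {"gripper":-1,"x":-0.1,"y":-0.15,"z":0.25,"rx":0,"ry":0,"rz":0},
    {"gripper":-1,"x":-0.1,"y":-0.15,"z":0.25,"rx":0,"ry":0,"rz":0},
    {"gripper":-1,"x":-0.1,"y":-0.15,"z":0.25,"rx":0,"ry":0,"rz":0},
    {"gripper":-1,"x":-0.1,"y":-0.15,"z":0.25,"rx":0,"ry":0,"rz":0},
    {"gripper":-1,"x":-0.1,"y":-0.15,"z":0.25,"rx":0,"ry":0,"rz":0},
    {"gripper":-1,"x":-0.1,"y":-0.15,"z":0.25,"rx":0,"ry":0,"rz":0},
    {"gripper":-1,"x":-0.1,"y":-0.15,"z":0.25,"rx":0,"ry":0,"rz":0},
    {"gripper":-1,"x":-0.1,"y":-0.15,"z":0.25,"rx":0,"ry":0,"rz":0},
  ],
)

```text
time_s: 10.0
eef_pos: [0.5821, 0.1549, 0.2302]
ee_rot: [-0.0, 0.565, 0.825, -0.0]
ft_force: [-0.1, 0.3, 0.5]
grip_width: 0.019
gripper_force: 30.0
```

```bash
python3 go.py .5825 .1545 .084 21.2
```

```text
t 10.0 grasp [0.582  0.1549 0.0832] yaw 21.26 w 0.019
cm [-0.06  0.02 -0.08] rv [-0.0002 -0.      0.001 ]
```

Stem gripped. Lift 10 cm gently.

Request:
drive_tool(
  commands=[
    {"gripper":-1,"x":0,"y":0,"z":-0.5,"rx":0,"ry":0,"rz":0},
    {"gripper":-1,"x":0,"y":0,"z":-1,"rx":0,"ry":0,"rz":0},
    {"gripper":-1,"x":0,"y":0,"z":-2,"rx":0,"ry":0,"rz":0},
    {"gripper":-1,"x":0,"y":0,"z":-3.5,"rx":0,"ry":0,"rz":0},
    {"gripper":-1,"x":0,"y":0,"z":-5,"rx":0,"ry":0,"rz":0},
    {"gripper":-1,"x":0,"y":0,"z":-6.5,"rx":0,"ry":0,"rz":0},
    {"gripper":-1,"x":0,"y":0,"z":-8,"rx":0,"ry":0,"rz":0},
    {"gripper":-1,"x":0,"y":0,"z":-9.5,"rx":0,"ry":0,"rz":0},
    {"gripper":-1,"x":0,"y":0,"z":-10,"rx":0,"ry":0,"rz":0},
    {"gripper":-1,"x":0,"y":0,"z":-10,"rx":0,"ry":0,"rz":0},
    {"gripper":-1,"x":0,"y":0,"z":-10,"rx":0,"ry":0,"rz":0},
  ],
)

```text
time_s: 11.1
eef_pos: [0.5819, 0.1549, 0.3297]
ee_rot: [-0.0, 0.565, 0.825, -0.0]
ft_force: [0.6, -0.1, -3.5]
grip_width: 0.0191
gripper_force: 30.0
```

```bash
python3 go.py .553 -.161 .183 21.2
```

```text
t 11.1 grasp [0.5817 0.1549 0.1827] yaw 21.25 w 0.0191
cm [-2.840e+01 -1.414e+01 -2.000e-02] rv [-0.0009 -0.0003  0.001 ]
```

Request:
drive_tool(
  commands=[
    {"gripper":-1,"x":-0.8,"y":-0.4,"z":0,"rx":0,"ry":0,"rz":0},
    {"gripper":-1,"x":-2.2,"y":-1.1,"z":0,"rx":0,"ry":0,"rz":0},
    {"gripper":-1,"x":-4,"y":-2,"z":0,"rx":0,"ry":0,"rz":0},
    {"gripper":-1,"x":-6,"y":-3,"z":0,"rx":0,"ry":0,"rz":0},
    {"gripper":-1,"x":-8,"y":-4,"z":0,"rx":0,"ry":0,"rz":0},
    {"gripper":-1,"x":-10,"y":-5,"z":0,"rx":0,"ry":0,"rz":0},
    {"gripper":-1,"x":-12,"y":-6,"z":0,"rx":0,"ry":0,"rz":0},
    {"gripper":-1,"x":-14,"y":-7,"z":0,"rx":0,"ry":0,"rz":0},
    {"gripper":-1,"x":-16,"y":-8,"z":0,"rx":0,"ry":0,"rz":0},
    {"gripper":-1,"x":-18,"y":-9,"z":0,"rx":0,"ry":0,"rz":0},
    {"gripper":-1,"x":-20,"y":-10,"z":0,"rx":0,"ry":0,"rz":0},
    {"gripper":-1,"x":-22,"y":-11,"z":0,"rx":0,"ry":0,"rz":0},
    {"gripper":-1,"x":-24,"y":-12,"z":0,"rx":0,"ry":0,"rz":0},
    {"gripper":-1,"x":-26,"y":-13,"z":0,"rx":0,"ry":0,"rz":0},
    {"gripper":-1,"x":-27.5,"y":-13.8,"z":0,"rx":0,"ry":0,"rz":0},
    {"gripper":-1,"x":-28.2,"y":-14.1,"z":0,"rx":0,"ry":0,"rz":0},
    {"gripper":-1,"x":-28.4,"y":-14.15,"z":0,"rx":0,"ry":0,"rz":0},
    {"gripper":-1,"x":-28.4,"y":-14.15,"z":0,"rx":0,"ry":0,"rz":0},
    {"gripper":-1,"x":-28.4,"y":-14.15,"z":0,"rx":0,"ry":0,"rz":0},
  ],
)

```text
time_s: 13.0
eef_pos: [0.5533, -0.1603, 0.3301]
ee_rot: [-0.0, 0.564, 0.826, 0.0]
ft_force: [-0.2, 0.0, -3.9]
grip_width: 0.0194
gripper_force: 30.0
```

```bash
python3 go.py .553 -.161 .1382 21.2
python3 - <<'E'
from h import *
p,d=cams.capture('scene');cv2.imwrite('pics/s2.png',cv2.resize(p[60:310,60:390],(792,600)))
E
```

```text
t 13.0 grasp [ 0.5532 -0.1602  0.1831] yaw 21.3 w 0.0194
cm [-0.06 -0.05  4.49] rv [-0.0001 -0.0005  0.0018]
```

View pics/s2.png

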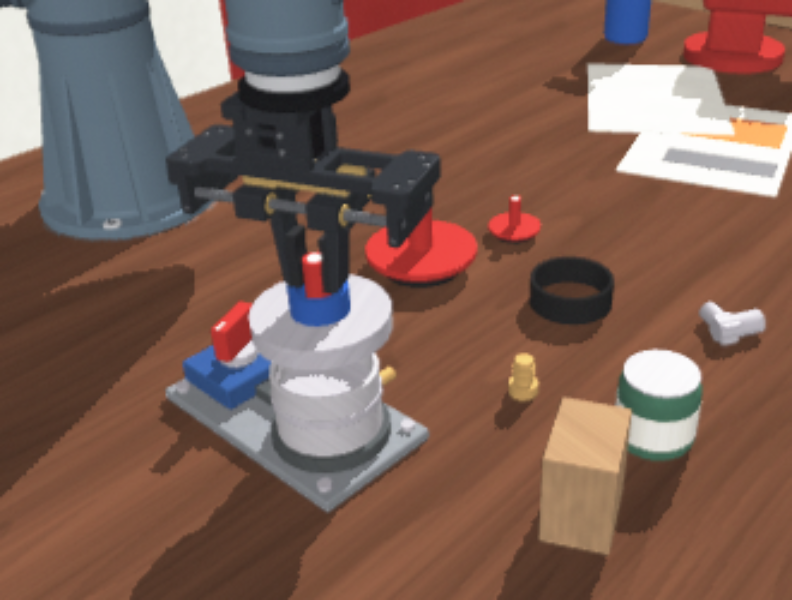

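The nested pair hangs level above the canister at crop (322,318), the parking ring is empty, and the knob is turned. I'll lower it slowly.

Request:
drive_tool(
  commands=[
    {"gripper":-1,"x":-0.05,"y":-0.05,"z":0.5,"rx":0,"ry":0,"rz":0},
    {"gripper":-1,"x":-0.05,"y":-0.05,"z":1,"rx":0,"ry":0,"rz":0},
    {"gripper":-1,"x":-0.05,"y":-0.05,"z":1.5,"rx":0,"ry":0,"rz":0},
    {"gripper":-1,"x":-0.05,"y":-0.05,"z":2,"rx":0,"ry":0,"rz":0},
    {"gripper":-1,"x":-0.05,"y":-0.05,"z":2.5,"rx":0,"ry":0,"rz":0},
    {"gripper":-1,"x":-0.05,"y":-0.05,"z":3,"rx":0,"ry":0,"rz":0},
    {"gripper":-1,"x":-0.05,"y":-0.05,"z":3.4,"rx":0,"ry":0,"rz":0},
    {"gripper":-1,"x":-0.05,"y":-0.05,"z":3.8,"rx":0,"ry":0,"rz":0},
    {"gripper":-1,"x":-0.05,"y":-0.05,"z":4.1,"rx":0,"ry":0,"rz":0},
    {"gripper":-1,"x":-0.05,"y":-0.05,"z":4.3,"rx":0,"ry":0,"rz":0},
    {"gripper":-1,"x":-0.05,"y":-0.05,"z":4.3,"rx":0,"ry":0,"rz":0},
    {"gripper":-1,"x":-0.05,"y":-0.05,"z":4.3,"rx":0,"ry":0,"rz":0},
  ],
)

```text
time_s: 14.25
eef_pos: [0.553, -0.1617, 0.2873]
ee_rot: [0.0, 0.565, 0.825, 0.0]
ft_force: [-0.3, 0.5, -2.3]
grip_width: 0.0186
gripper_force: 30.0
```

```bash
python3 go.py .553 -.161 .1382 21.2
```

```text
t 14.25 grasp [ 0.553  -0.1617  0.1403] yaw 21.26 w 0.0186
cm [0.07 0.03 0.21] rv [0.0001 0.0002 0.001 ]
```

Request:
drive_tool(
  commands=[
    {"gripper":-1,"x":0.05,"y":0.0,"z":0.1,"rx":0,"ry":0,"rz":0},
    {"gripper":-1,"x":0.05,"y":0.0,"z":0.2,"rx":0,"ry":0,"rz":0},
    {"gripper":-1,"x":0.05,"y":0.0,"z":0.2,"rx":0,"ry":0,"rz":0},
  ],
)

```text
time_s: 14.55
eef_pos: [0.5528, -0.1612, 0.2852]
ee_rot: [0.0, 0.565, 0.825, 0.0]
ft_force: [-0.2, -0.6, -3.5]
grip_width: 0.019
gripper_force: 30.0
```

Request:
drive_tool(
  commands=[
    {"gripper":-1,"x":0,"y":0.0,"z":0.1,"rx":0,"ry":0,"rz":0},
    {"gripper":-1,"x":0,"y":0.0,"z":0.15,"rx":0,"ry":0,"rz":0},
    {"gripper":-1,"x":0,"y":0.0,"z":0.15,"rx":0,"ry":0,"rz":0},
  ],
)

```text
time_s: 14.85
eef_pos: [0.5528, -0.1612, 0.2851]
ee_rot: [0.0, 0.564, 0.825, -0.0]
ft_force: [-4.3, 2.3, 6.3]
grip_width: 0.0189
gripper_force: 30.0
```

Request:
drive_tool(
  commands=[
    {"gripper":-1,"x":0,"y":0.0,"z":-0.05,"rx":0,"ry":0,"rz":0},
    {"gripper":1,"x":0,"y":0.0,"z":-0.05,"rx":0,"ry":0,"rz":0},
    {"gripper":1,"x":0,"y":0.0,"z":-0.1,"rx":0,"ry":0,"rz":0},
    {"gripper":1,"x":0,"y":0.0,"z":-0.1,"rx":0,"ry":0,"rz":0},
    {"gripper":1,"x":0,"y":0.0,"z":-0.1,"rx":0,"ry":0,"rz":0},
    {"gripper":1,"x":0,"y":0.0,"z":-0.1,"rx":0,"ry":0,"rz":0},
    {"gripper":1,"x":0,"y":0.0,"z":-0.1,"rx":0,"ry":0,"rz":0},
    {"gripper":1,"x":0,"y":0.0,"z":-0.1,"rx":0,"ry":0,"rz":0},
    {"gripper":1,"x":0,"y":0.0,"z":-0.1,"rx":0,"ry":0,"rz":0},
  ],
)

```text
time_s: 15.75
eef_pos: [0.5528, -0.1612, 0.2847]
ee_rot: [-0.0, 0.565, 0.825, -0.0]
ft_force: [0.1, -0.4, 0.4]
grip_width: 0.0809
gripper_force: 0.0
```

```bash
cat > chk.py <<'E'
from h import *
import sys
for n in('scene','top'):
    p,d=cams.capture(n);W=cloud(n,d);r=p.astype(int);Z=W[...,2]
    if n=='scene':cv2.imwrite(sys.argv[1],cv2.resize(p[80:280,90:350],(780,600)))
    nr=(d>0)&(np.hypot(W[...,0]-.553,W[...,1]+.161)<.06)
    m=nr&(r[...,0]>r[...,2]+40)&(Z>.09);print(n,'collar',m.sum(),Z[m].max() if m.any() else 0,cv2.minEnclosingCircle(W[m][:,:2].astype(np.float32)) if m.any() else 0)
    m=nr&(r[...,2]>r[...,0]+60)&(Z>.08);print('red',m.sum(),Z[m].max() if m.any() else 0,cv2.minEnclosingCircle(W[m][:,:2].astype(np.float32)) if m.any() else 0)
    m=nr&(Z>.088)&(Z<.102)&(abs(r[...,0]-r[...,2])<30)&(r[...,2]>120)
    if m.sum()>50:
        P=W[m];s=np.linalg.lstsq(np.c_[P[:,:2]-[.553,-.161],np.ones(len(P))],P[:,2],rcond=None)[0];print('plate',m.sum(),s.round(4),np.median(P[:,2]))
E
python3 go.py .553 -.161 .117 21.2;python3 chk.py pics/s3.png
```

```text
t 15.75 grasp [ 0.5527 -0.1612  0.1377] yaw 21.26 w 0.0809
cm [0.01 0.03 2.07] rv [-0.    -0.     0.001]
scene collar 393 0.470288507572797 ((0.5422028303146362, -0.16195398569107056), 0.04960154742002487)
red 280 0.2154399330863467 ((0.5526664853096008, -0.16380959749221802), 0.057486116886138916)
plate 1067 [-0.0128  0.0124  0.0948] 0.09487828178316067
top collar 8537 0.5001639521234305 ((0.5526684522628784, -0.1607920527458191), 0.05998506024479866)
red 68 0.45611294136607056 ((0.5526866316795349, -0.16194096207618713), 0.059210050851106644)
plate 341 [ 0.0024 -0.0242  0.0962] 0.09534202560148614
```

View pics/s3.png

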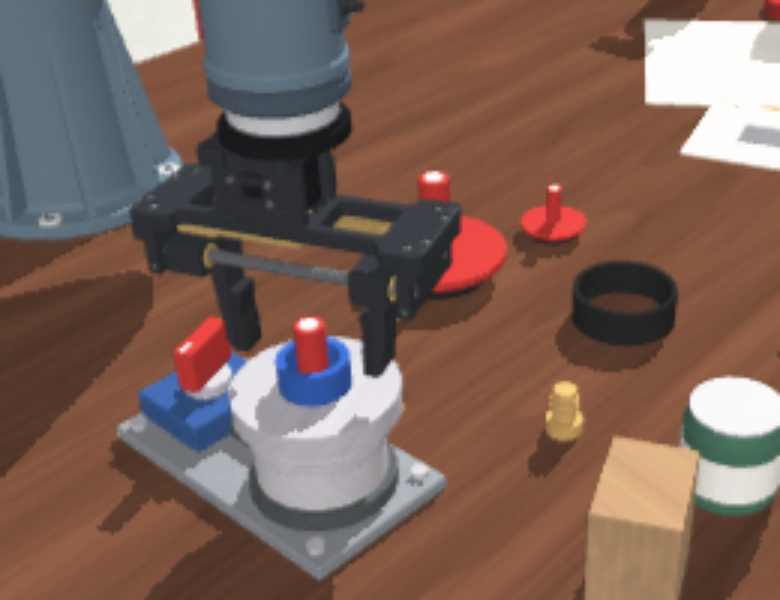

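The pair is seated level on the canister: the plate top is at 0.095, as expected, and the collar is at crop (313,370) between the open fingers. Next I'll go down to the collar and close.

Request:
drive_tool(
  commands=[
    {"gripper":1,"x":0,"y":0.0,"z":0.6,"rx":0,"ry":0,"rz":0},
    {"gripper":1,"x":0,"y":0.0,"z":1.2,"rx":0,"ry":0,"rz":0},
    {"gripper":1,"x":0,"y":0.0,"z":1.8,"rx":0,"ry":0,"rz":0},
    {"gripper":1,"x":0,"y":0.0,"z":1.8,"rx":0,"ry":0,"rz":0},
    {"gripper":1,"x":0,"y":0.0,"z":1.8,"rx":0,"ry":0,"rz":0},
    {"gripper":-1,"x":0,"y":0.0,"z":1.8,"rx":0,"ry":0,"rz":0},
    {"gripper":-1,"x":0,"y":0.0,"z":1.8,"rx":0,"ry":0,"rz":0},
    {"gripper":-1,"x":0,"y":0.0,"z":1.8,"rx":0,"ry":0,"rz":0},
    {"gripper":-1,"x":0,"y":0.0,"z":1.8,"rx":0,"ry":0,"rz":0},
    {"gripper":-1,"x":0,"y":0.0,"z":1.8,"rx":0,"ry":0,"rz":0},
    {"gripper":-1,"x":0,"y":0.0,"z":1.8,"rx":0,"ry":0,"rz":0},
    {"gripper":-1,"x":0,"y":0.0,"z":1.8,"rx":0,"ry":0,"rz":0},
  ],
)

```text
time_s: 17.05
eef_pos: [0.5528, -0.1612, 0.2668]
ee_rot: [0.0, 0.565, 0.825, 0.0]
ft_force: [-0.5, -0.2, 0.3]
grip_width: 0.0476
gripper_force: 30.0
```

Request:
drive_tool(
  commands=[
    {"gripper":-1,"x":0,"y":0,"z":-0.3,"rx":0,"ry":0,"rz":0},
    {"gripper":-1,"x":0,"y":0,"z":-0.6,"rx":0,"ry":0,"rz":0},
    {"gripper":-1,"x":0,"y":0,"z":-1,"rx":0,"ry":0,"rz":0},
    {"gripper":-1,"x":0,"y":0,"z":-1.5,"rx":0,"ry":0,"rz":0},
    {"gripper":-1,"x":0,"y":0,"z":-2.2,"rx":0,"ry":0,"rz":0},
    {"gripper":-1,"x":0,"y":0,"z":-3,"rx":0,"ry":0,"rz":0},
    {"gripper":-1,"x":0,"y":0,"z":-4,"rx":0,"ry":0,"rz":0},
    {"gripper":-1,"x":0,"y":0,"z":-5,"rx":0,"ry":0,"rz":0},
    {"gripper":-1,"x":0,"y":0,"z":-6,"rx":0,"ry":0,"rz":0},
    {"gripper":-1,"x":0,"y":0,"z":-7,"rx":0,"ry":0,"rz":0},
    {"gripper":-1,"x":0,"y":0,"z":-8,"rx":0,"ry":0,"rz":0},
    {"gripper":-1,"x":0,"y":0,"z":-9,"rx":0,"ry":0,"rz":0},
    {"gripper":-1,"x":0,"y":0,"z":-9.7,"rx":0,"ry":0,"rz":0},
    {"gripper":-1,"x":0,"y":0,"z":-10,"rx":0,"ry":0,"rz":0},
    {"gripper":-1,"x":0,"y":0,"z":-10,"rx":0,"ry":0,"rz":0},
    {"gripper":-1,"x":0,"y":0,"z":-10,"rx":0,"ry":0,"rz":0},
  ],
)

```text
time_s: 18.65
eef_pos: [0.5526, -0.1612, 0.3663]
ee_rot: [-0.0, 0.565, 0.825, -0.0]
ft_force: [-0.1, -0.0, -1.2]
grip_width: 0.0481
gripper_force: 30.0
```

```bash
python3 chk.py pics/s4.png|head -0
```

```text
Exception ignored on flushing sys.stdout:
BrokenPipeError: [Errno 32] Broken pipe
```

View pics/s4.png

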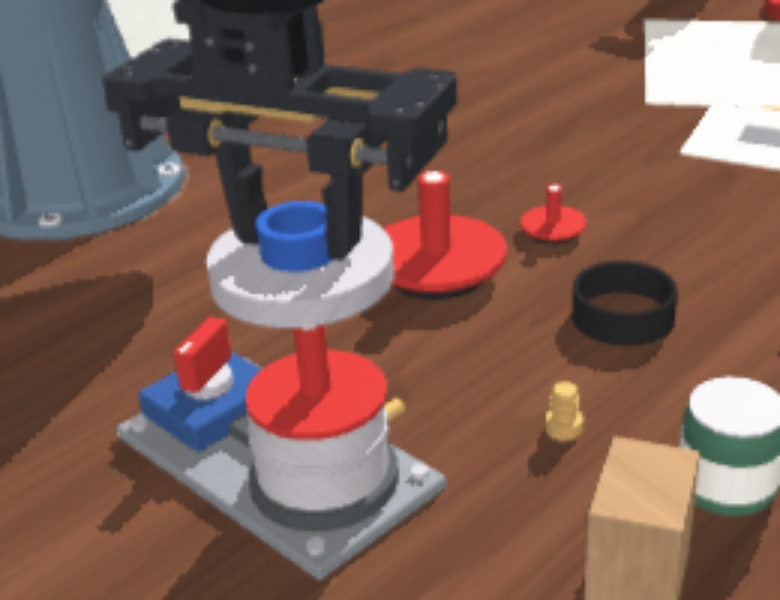

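The cover is held level at crop (300,260), well above the red inner lid, which is seated on the canister at (316,392). The knob is locked and everything else is where it was.

```bash
python3 -c "from rig import bot;print(bot.hand_in())"
```

```text
the job is handed in; nothing more can be done
None
```

I handed the job in at about 19 s: the knob is turned to its locked position, the red inner lid is seated on the canister, and the steel cover is held level by its blue collar about 10 cm above where it sat.

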